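# Find the wobbly support post by feel

## Task

One of the four blue support posts of the specimen stand has lost the hidden locking sleeve on its shank and is loose in its socket. Wiggle the posts gently side to side to feel which one has clear play, without straining the sockets; then pull that post out (the sound ones are locked in) and stand it upright in the red repair block with its collar fully down, leaving the three sound posts in the stand.

Things in the scene. Friction and masses are not known exactly. Their poses are not given: they have to be found in the camera images.
- stand: fixed aluminium specimen stand, plate 160 (x) by 200 (y) by 36 mm high; origin at the centre of its underside, z up. Four round sockets 20 mm across and 31 mm deep open in its top at x = +-55, y = +-75 mm, a post centred in each, its collar resting on the plate.
- stand_top (a point): centre of the stand's top face. Three posts are sound: about 1 mm of side play in all, locked (at most 1 mm up). The loose one has a bare 7 mm shank: about 6 mm of side play in all (+-3 mm) and lifts straight out. Side pushes of 3 to 6 N on the grip are ample; a post bearing on the stand with over 25 N damages the socket, and by leverage about 10 N on the grip can do so.
- repair_hole (a point): centre of the mouth, at the top face, of the socket in the fixed red repair block, a 70 by 70 by 36 mm high block; the socket is 23 mm across and 31 mm deep, wide enough for any shank; z up.
- grip_p (a point): point on the axis of post_p, 36 mm above the underside of its collar, at the middle of its blue grip (24 mm across, free for 25 mm up and down); z up along the post. A firm grip holds the post upright; moved sideways, it slides on its collar until the shank meets the socket wall, where the force rises steeply.
- grip_q (a point): point on the axis of post_q, 36 mm above the underside of its collar, at the middle of its blue grip (24 mm across, free for 25 mm up and down); z up along the post. A firm grip holds the post upright; moved sideways, it slides on its collar until the shank meets the socket wall, where the force rises steeply.
- grip_r (a point): point on the axis of post_r, 36 mm above the underside of its collar, at the middle of its blue grip (24 mm across, free for 25 mm up and down); z up along the post. A firm grip holds the post upright; moved sideways, it slides on its collar until the shank meets the socket wall, where the force rises steeply.
- grip_s (a point): point on the axis of post_s, 36 mm above the underside of its collar, at the middle of its blue grip (24 mm across, free for 25 mm up and down); z up along the post. A firm grip holds the post upright; moved sideways, it slides on its collar until the shank meets the socket wall, where the force rises steeply.
- post_p: support post, one of four outwardly identical ones; which stands in which socket varies. Origin on its axis at the collar's underside, z up. From there: steel collar 40 mm across, 6 mm high; blue grip 24 mm across up to 56 mm; black rubber pad 24 mm across up to 66 mm; a hidden shank reaches 28 mm down into the socket. 0.08 to 0.17 kg.
- post_q: support post, one of four outwardly identical ones; which stands in which socket varies. Origin on its axis at the collar's underside, z up. From there: steel collar 40 mm across, 6 mm high; blue grip 24 mm across up to 56 mm; black rubber pad 24 mm across up to 66 mm; a hidden shank reaches 28 mm down into the socket. 0.08 to 0.17 kg.
- post_r: support post, one of four outwardly identical ones; which stands in which socket varies. Origin on its axis at the collar's underside, z up. From there: steel collar 40 mm across, 6 mm high; blue grip 24 mm across up to 56 mm; black rubber pad 24 mm across up to 66 mm; a hidden shank reaches 28 mm down into the socket. 0.08 to 0.17 kg.
- post_s: support post, one of four outwardly identical ones; which stands in which socket varies. Origin on its axis at the collar's underside, z up. From there: steel collar 40 mm across, 6 mm high; blue grip 24 mm across up to 56 mm; black rubber pad 24 mm across up to 66 mm; a hidden shank reaches 28 mm down into the socket. 0.08 to 0.17 kg.

How it is judged:
On the way, in this order (a step that is already met when the one before it is completed fails the run):
1. the loose post has been wiggled: shifted by 2.3 mm or more by the fingers while still seated (collar raised less than 2 mm) (((distance of grip_p from where it was at the start of the episode above 0.0023 m and z of post_p in the frame of stand below 0.038 m and contact force between the fingers and post_p above 0.3 N) or (distance of grip_q from where it was at the start of the episode above 0.0023 m and z of post_q in the frame of stand below 0.038 m and contact force between the fingers and post_q above 0.3 N) or (distance of grip_r from where it was at the start of the episode above 0.0023 m and z of post_r in the frame of stand below 0.038 m and contact force between the fingers and post_r above 0.3 N) or (distance of grip_s from where it was at the start of the episode above 0.0023 m and z of post_s in the frame of stand below 0.038 m and contact force between the fingers and post_s above 0.3 N))), for 0.04 s.
2. the loose post is out of its socket (z of any of post_p, post_q, post_r, post_s in the frame of stand above 0.066 m), for 0.1 s.
At the end, for the whole second after the job is handed in: The loose post stands still and upright (within 0.1 rad) in the red block's socket, within 10 mm of its centre, collar down within 3 mm of the block's top; the three sound posts stand upright (within 0.06 rad) in the stand with their collars down within 3 mm (((horizontal distance between post_p and repair_hole below 0.01 m and z of post_p in the frame of repair_hole between -0.003 and 0.003 m and angle between post_p's own z axis and vertical below 0.1 rad and linear speed of post_p below 0.02 m/s and z of each of post_q, post_r, post_s in the frame of stand below 0.039 m and angle between each of post_q, post_r, post_s's own z axis and vertical below 0.06 rad) or (horizontal distance between post_q and repair_hole below 0.01 m and z of post_q in the frame of repair_hole between -0.003 and 0.003 m and angle between post_q's own z axis and vertical below 0.1 rad and linear speed of post_q below 0.02 m/s and z of each of post_p, post_r, post_s in the frame of stand below 0.039 m and angle between each of post_p, post_r, post_s's own z axis and vertical below 0.06 rad) or (horizontal distance between post_r and repair_hole below 0.01 m and z of post_r in the frame of repair_hole between -0.003 and 0.003 m and angle between post_r's own z axis and vertical below 0.1 rad and linear speed of post_r below 0.02 m/s and z of each of post_p, post_q, post_s in the frame of stand below 0.039 m and angle between each of post_p, post_q, post_s's own z axis and vertical below 0.06 rad) or (horizontal distance between post_s and repair_hole below 0.01 m and z of post_s in the frame of repair_hole between -0.003 and 0.003 m and angle between post_s's own z axis and vertical below 0.1 rad and linear speed of post_s below 0.02 m/s and z of each of post_p, post_q, post_r in the frame of stand below 0.039 m and angle between each of post_p, post_q, post_r's own z axis and vertical below 0.06 rad))); the robot touches nothing.
It fails at once if a socket is strained: a post bears or pulls on the stand with more than 25 N (contact force between any of post_p, post_q, post_r, post_s and stand above 25 N).
It also fails if it takes over 72 s, if anything falls off the work surface, if the arm or the gripper's body presses on something with over 40 N, if the wrist force passes 120 N, or if a joint passes its speed limit or range.

## Robot

A 6-joint arm with a two-finger parallel gripper is mounted at the origin on a cart in front of the work surface, level with it; the furniture and walls round the work are solid. World frame = base frame: x ahead of the robot, y to its left, z up, the work surface at z = 0. Lengths are in m, angles in rad, forces in N, time in s.
With the tool pointing down it reaches from about 0.275 to 0.85 m from the base axis. Payload 19 kg.
Tool frame: the origin (TCP) lies at the very end of the fingers, on their centre line; the grasp point (between the pads) lies 19 mm behind it; z points along the fingers, y is the line along which they close (so a half turn about z gives the same grasp; the last joint's range is limited). The gripper opens to 85 mm and grips with 20 to 120 N. Pads are 22 mm wide; open, the fingers measure 114 mm over their backs; the gripper's body (76 mm by 85 mm) begins 54 mm behind the grasp point. The pads swing forward as they close: fully open they stand 13 mm farther back than shut.
Start: joints at [-1.441, 0.15, 1.437, -0, 1.554, -0.134], TCP at [0.15, -0.555, 0.231] pointing down, gripper open.
Joint ranges: [-2.8, 2.8], [-0.68, 2.1], [0.12, 2.68], [-1.39, 4.53], [0.16, 2.79], [-2.81, 2.81]. Speed limits (rad/s): [1.89, 1.89, 2.22, 3.01, 3.01, 3.01].

## Interface

Orientations are given as a rotation vector (axis times angle).
In Python, from bench import state, imaging, ticket gives the robot as it stands.
- The arm moves only by the tool send_rows, never from a script. Its argument "moves" is a list of rows, each a list of 3 entries, a list of its own where there are three numbers: the closure in counts, from 0 (fully open) to 255 (shut), then the shift along the tool's x, y, z in units of 50 mm (1.0 is 50 mm), then the turn, a rotation vector about the tool's x, y, z in units of 8 degrees (1.0 is 8 degrees). In form: [[hand, [tx, ty, tz], [wx, wy, wz]], ...]. A call has 1 to 10 rows; each row is the pose to reach, as a shift and turn from the pose commanded when the call began, along the tool's axes at that moment; what a row does not reach only later rows make up. A row lasts 1/10 s, in which the tool goes at most 50 mm and 8.59 degrees, less where a joint would pass 70% of its speed; a pose out of reach is approached as far as the arm can. A call with a gripper value outside its range is refused whole. The fingers move at their own pace and stop on an object; "grip_force" is the grip in N (left out, the last holds). Time passes only in rows, so rows that repeat a pose let the fingers close. It gives the time, the measured TCP pose, the force, the opening and the grip force at its end, in the units of the state.
- state(): the state, without advancing time (a new reading comes with each control period).
- imaging.capture(name): name is "scene" or "top" or "wrist"; returns the picture (400x640x3 uint8, blue, green, red); there is no depth.
- imaging.camera_info(name): a dict with "fx", "fy", "cx", "cy" (pixels), "extrinsics" (4x4, takes a point from camera to world coordinates). Camera axes: x right, y up, looking along -z (the intrinsics and any distortion apply to the point x, -y, -z); pixel columns grow to the right and rows downward; lengths in m; the calibration is good to about 2 mm. A picture is of the moment at which its call begins: read the wrist's pose just before it. camera_info takes no time and is no camera call; for the wrist camera it gives the pose at the moment of the call.
- ticket.finish_job(): hands the job in; it is judged then, once.
The state is a dict: "time_s": time; "q": joint angles; "qd": joint speeds; "effort": joint torques, N m; "eef_pos": TCP position; "orientation": TCP orientation; "force": force on the tool from outside, world axes, zero at the start; "torque": the same for the moment, N m; "gripper_width": finger opening in m; "gripper_force": force on a finger pad.
Only numpy, scipy, OpenCV 4.12 (cv2) and the standard library are available. Lean on these libraries where they do the work, as an engineer would, in place of code of your own. Each camera call takes 0.05 s, during which the arm holds its last target. There are 200 camera calls.

## Working session

There is one attempt and no reset: what is moved stays moved. The work goes in short steps, Python scripts to look and compute and a tool call to move; the robot and the scene stay as the last step left them, time stands still between calls to the robot, and variables do not carry over. Pictures are saved under pics/ and viewed, at most 10 in all, crops included, and the job is handed in when it is done.

Besides the shell and the picture viewer there is one more tool, called after "Emit:" as name(argument=value, ...) on one line, values as JSON. send_rows: Moves the arm, as the interface text tells. Its arguments: {"type":"object","properties":{"moves":{"type":"array"},"grip_force":{"type":"number"}},"required":["moves"]}

```bash
mkdir -p pics; ls
python3 - <<'E'
from bench import state, imaging
import cv2, numpy as np
s=state(); print({k:np.round(v,4).tolist() for k,v in s.items()})
a=[imaging.capture(n) for n in("scene","top")]
for n,i in zip(("scene","top"),a):
    cv2.imwrite(f"pics/{n}.png",i); c=imaging.camera_info(n); print(n,{k:np.round(v,4).tolist() for k,v in c.items()})
E
```

```text
pics
{'time_s': 0.0, 'q': [-1.441, 0.151, 1.438, -0.0, 1.5538, -0.134], 'qd': [-0.0002, 0.0, 0.002, 0.0008, 0.0006, 0.001], 'effort': [0.0, -71.3054, -57.0866, -0.0001, 0.0087, -0.0001], 'eef_pos': [0.1499, -0.5549, 0.2307], 'orientation': [-3.1132, -0.413, 0.0], 'force': [0.6777, 0.6005, -0.1882], 'torque': [-0.0273, -0.0154, 0.0128], 'gripper_force': 0.0, 'gripper_width': 0.0853}
scene {'fx': 409.6544, 'fy': 409.6544, 'cx': 321.8344, 'cy': 200.3564, 'extrinsics': [[-0.4233, 0.398, -0.8139, -0.1725], [-0.9058, -0.2068, 0.3699, 0.5301], [-0.0211, 0.8938, 0.448, 0.4692], [0.0, 0.0, 0.0, 1.0]]}
top {'fx': 414.9715, 'fy': 414.9715, 'cx': 328.525, 'cy': 198.4269, 'extrinsics': [[-0.0153, 0.9937, -0.1111, 0.4302], [-0.9999, -0.0157, -0.0032, 0.204], [-0.0049, 0.111, 0.9938, 0.921], [0.0, 0.0, 0.0, 1.0]]}
```

View pics/top.png

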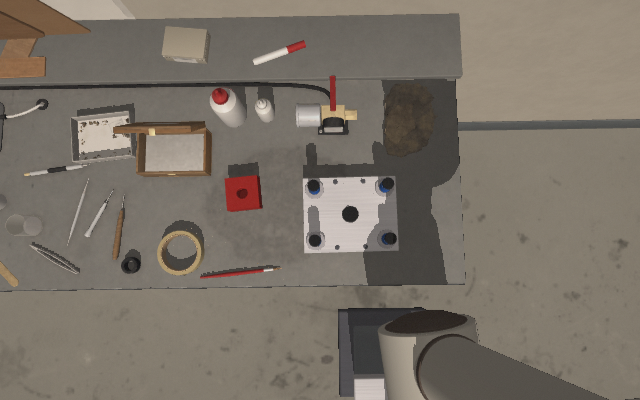

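View pics/scene.png

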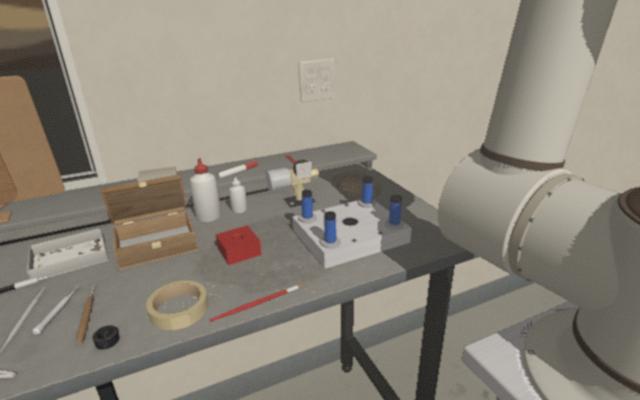

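The top view shows the stand centred near (350,214), with pads at (314,186), (386,184), (315,240) and (389,239). The red block is near (242,193), with its hole at (242,194).

```bash
cat > h.py <<'E'
from bench import state, imaging
import cv2, numpy as np
from scipy.spatial.transform import Rotation as R
def w2p(P,c):
    E=np.array(c["extrinsics"]); p=(np.atleast_2d(P)-E[:3,3])@E[:3,:3]
    return np.c_[c["cx"]+c["fx"]*p[:,0]/-p[:,2], c["cy"]+c["fy"]*p[:,1]/p[:,2]]
def p2w(uv,z,c):
    E=np.array(c["extrinsics"]); uv=np.atleast_2d(uv).astype(float)
    d=np.c_[(uv[:,0]-c["cx"])/c["fx"],-(uv[:,1]-c["cy"])/c["fy"],-np.ones(len(uv))]@E[:3,:3].T
    return E[:3,3]+d*((z-E[2,3])/d[:,2])[:,None]
E
python3 - <<'E'
from h import *
i=cv2.imread("pics/top.png"); c=imaging.camera_info("top")
hsv=cv2.cvtColor(i,cv2.COLOR_BGR2HSV)
def show(n,m,z):
    k,l,st,ce=cv2.connectedComponentsWithStats(m.astype(np.uint8))
    for j in range(1,k):
        if st[j,4]>30: print(n,st[j].tolist(),ce[j].round(1),p2w(ce[j],z,c)[0].round(4))
m=np.zeros(i.shape[:2],bool); m[165:265,220:410]=1
show("pad",m&(i.max(2)<45),.102)
show("blue",m&(hsv[...,0]>100)&(hsv[...,0]<130)&(hsv[...,1]>130)&(i[...,0]>50),.08)
red=m&((hsv[...,0]<8)|(hsv[...,0]>172))&(hsv[...,1]>150)&(i[...,2]>130); show("red",red,.036)
for n,mm in(("red",red),("stand",m&(i.min(2)>120))):
    mm=cv2.morphologyEx(mm.astype(np.uint8),cv2.MORPH_OPEN,np.ones((3,3)))
    cs=max(cv2.findContours(mm,0,2)[0],key=cv2.contourArea)
    w=p2w(cs[:,0],.036,c)[:,:2].astype(np.float32); r=cv2.minAreaRect(w*1000); print(n,r)
o=cv2.resize(i[160:270,215:415],(800,440),interpolation=cv2.INTER_CUBIC); cv2.imwrite("pics/crop.png",o)
E
```

```text
pad [382, 178, 12, 11, 98] [387.7 182.8] [0.5512 0.0881 0.102 ]
pad [308, 180, 11, 11, 92] [313.1 184.8] [0.5496 0.237  0.102 ]
pad [343, 206, 15, 15, 181] [349.9 213.4] [0.4914 0.1648 0.102 ]
pad [384, 233, 12, 11, 107] [390.1 237.9] [0.4419 0.087  0.102 ]
pad [309, 235, 12, 11, 97] [314.5 239.9] [0.4403 0.2354 0.102 ]
red [225, 175, 36, 37, 961] [241.5 193.2] [0.5435 0.3938 0.036 ]
red ((543.4901733398438, 393.8750915527344), (72.21866607666016, 69.01571655273438), 4.837857723236084)
stand ((495.085205078125, 173.72219848632812), (161.06849670410156, 177.90438842773438), 0.7537909150123596)
```

View pics/crop.png

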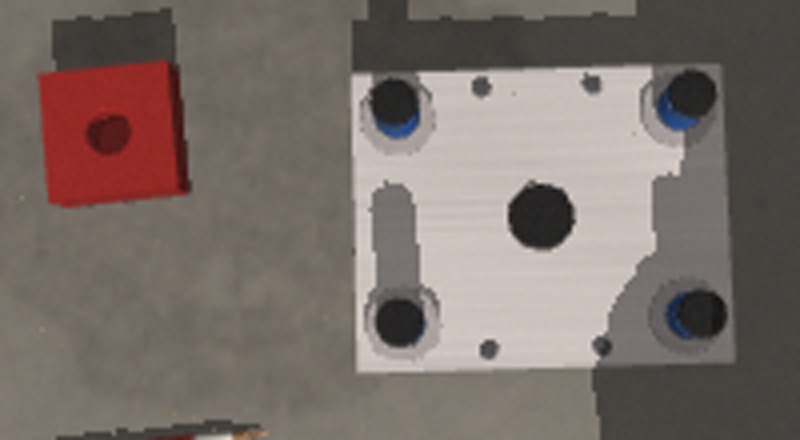

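The crop confirms the four posts, each collar on the plate, and the red block's hole at crop (108,133), which is pixel (242,193). The next step is to hover over the nearest post, with the tool's y axis along world y.

```bash
cat >> h.py <<'E'
def to(x,y,z,yaw=0):
    """shift/turn in move units from the present pose to a tool-down pose (tool x at angle yaw)"""
    s=state(); R0=R.from_rotvec(s["orientation"]); T=R.from_euler("z",yaw)*R.from_rotvec([np.pi,0,0])
    print("shift",(R0.inv().apply(np.array([x,y,z])-s["eef_pos"])/.05).round(3),"turn",((R0.inv()*T).as_rotvec(degrees=True)/8).round(3))
E
python3 - <<'E'
from h import *
to(.442,.087,.15)
print(p2w([[242,193.3]],.036,imaging.camera_info("top")))
E
```

```text
shift [  8.988 -10.868   1.628] turn [-0.008  0.     1.89 ]
[[0.54320242 0.39274935 0.036     ]]
```

Emit:
send_rows(moves=[[159,[8.988,-10.868,1.2],[-0.008,0,1.89]],[159,[8.988,-10.868,1.2],[-0.008,0,1.89]],[159,[8.988,-10.868,1.2],[-0.008,0,1.89]],[159,[8.988,-10.868,1.2],[-0.008,0,1.89]],[159,[8.988,-10.868,1.2],[-0.008,0,1.89]],[159,[8.988,-10.868,1.2],[-0.008,0,1.89]],[159,[8.988,-10.868,1.2],[-0.008,0,1.89]],[159,[8.988,-10.868,1.2],[-0.008,0,1.89]],[159,[8.988,-10.868,1.2],[-0.008,0,1.89]],[159,[8.988,-10.868,1.2],[-0.008,0,1.89]]], grip_force=20)

```text
time_s: 1.1
eef_pos: [0.3557, -0.1019, 0.1891]
orientation: [3.14, -0.001, 0.001]
force: [0.4, -1.5, -0.2]
gripper_width: 0.032
gripper_force: 0.0
```

```bash
python3 -c "
from h import *
to(.442,.087,.17)"
```

```text
shift [ 1.725 -3.778  0.378] turn [ 0.009 -0.005 -0.002]
```

Emit:
send_rows(moves=[[159,[1.725,-3.778,0.378],[0,0,0]],[159,[1.725,-3.778,0.378],[0,0,0]],[159,[1.725,-3.778,0.378],[0,0,0]],[159,[1.725,-3.778,0.378],[0,0,0]],[159,[1.725,-3.778,0.378],[0,0,0]],[159,[1.725,-3.778,0.378],[0,0,0]],[159,[1.725,-3.778,0.378],[0,0,0]],[159,[1.725,-3.778,0.378],[0,0,0]]])

```text
time_s: 1.9
eef_pos: [0.4415, 0.0838, 0.1702]
orientation: [3.14, -0.003, 0.0]
force: [-0.3, 1.0, 1.1]
gripper_width: 0.0323
gripper_force: 0.0
```

Run:
```python
from h import *
s=state(); print(s["force"],s["eef_pos"],s["gripper_width"])
c=imaging.camera_info("wrist"); i=imaging.capture("wrist"); cv2.imwrite("pics/w1.png",i)
print(np.round(c["extrinsics"],3))
for n,p in dict(A=(.5512,.0881),B=(.5496,.237),C=(.4419,.087),D=(.4403,.2354)).items(): print(n,w2p([*p,.102],c).round(0))
to(.442,.087,.05)
```

```text
[-0.30020227  1.0179825   1.06568562] [0.44149339 0.08376159 0.1702141 ] 0.03231408388375934
[[-0.001  0.962  0.271  0.511]
 [-1.    -0.001  0.002  0.083]
 [ 0.003 -0.271  0.962  0.313]
 [ 0.     0.     0.     1.   ]]
A [[313.  33.]]
B [[59. 36.]]
C [[316. 210.]]
D [[ 97. 212.]]
shift [ 0.008 -0.066  2.406] turn [ 0.008 -0.004 -0.013]
```

View pics/w1.png

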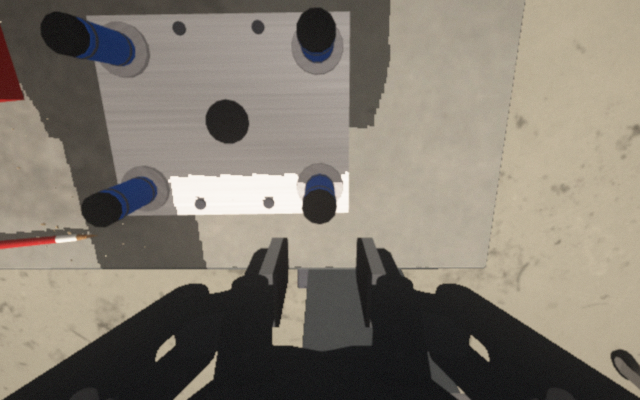

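The wrist view shows the pads at A(317,31), B(66,34), C(320,207) and D(101,209). That agrees with the top-camera estimates to about 2 mm. I'll straddle post C, with the fingertips just above its collar.

Emit:
send_rows(moves=[[145,[0.02,-0.04,0],[0,0,0]],[145,[0.02,-0.04,0.4],[0,0,0]],[145,[0.02,-0.04,0.8],[0,0,0]],[145,[0.02,-0.04,1.2],[0,0,0]],[145,[0.02,-0.04,1.6],[0,0,0]],[145,[0.02,-0.04,2.0],[0,0,0]],[145,[0.02,-0.04,2.4],[0,0,0]],[145,[0.02,-0.04,2.4],[0,0,0]],[145,[0.02,-0.04,2.4],[0,0,0]],[145,[0.02,-0.04,2.4],[0,0,0]]])

```text
time_s: 2.95
eef_pos: [0.4434, 0.0867, 0.0512]
orientation: [3.141, -0.001, 0.003]
force: [0.7, 0.7, 0.8]
gripper_width: 0.0373
gripper_force: 0.0
```

```bash
cat >> h.py <<'E'
def rd():
    s=state(); print("t",round(s["time_s"],2),"pos",(s["eef_pos"]*1000 if hasattr(s["eef_pos"],"shape") else np.array(s["eef_pos"])*1000).round(2),"F",np.round(s["force"],2),"T",np.round(s["torque"],2),"w",round(s["gripper_width"]*1000,2))
E
python3 -c "
from h import *
rd()"
```

```text
t 2.95 pos [443.39  86.69  51.24] F [0.65 0.73 0.75] T [0.01 0.03 0.01] w 37.25
```

Emit:
send_rows(moves=[[145,[0,-0.04,0],[0,0,0]],[145,[0,-0.06,0],[0,0,0]],[145,[0,-0.07,0],[0,0,0]],[145,[0,-0.08,0],[0,0,0]],[145,[0,-0.08,0],[0,0,0]],[145,[0,-0.08,0],[0,0,0]]])

```text
time_s: 3.55
eef_pos: [0.4428, 0.0908, 0.0501]
orientation: [3.141, -0.0, 0.0]
force: [0.3, 0.6, 0.1]
gripper_width: 0.0368
gripper_force: 0.0
```

Emit:
send_rows(moves=[[145,[0,-0.005,0],[0,0,0]],[145,[0,-0.01,0],[0,0,0]],[145,[0,-0.015,0],[0,0,0]],[145,[0,-0.02,0],[0,0,0]],[145,[0,-0.02,0],[0,0,0]]])

```text
time_s: 4.05
eef_pos: [0.4428, 0.0919, 0.05]
orientation: [3.141, -0.0, 0.0]
force: [0.2, -0.6, -0.6]
gripper_width: 0.0368
gripper_force: 0.0
```

Emit:
send_rows(moves=[[145,[0,-0.005,0],[0,0,0]],[145,[0,-0.01,0],[0,0,0]],[145,[0,-0.01,0],[0,0,0]]])

```text
time_s: 4.35
eef_pos: [0.4428, 0.0923, 0.05]
orientation: [3.141, -0.0, 0.0]
force: [-1.0, -1.5, 0.3]
gripper_width: 0.0365
gripper_force: 0.4
```

Emit:
send_rows(moves=[[145,[0,-0.005,0],[0,0,0]],[145,[0,-0.01,0],[0,0,0]],[145,[0,-0.01,0],[0,0,0]]])

```text
time_s: 4.65
eef_pos: [0.4428, 0.0928, 0.0501]
orientation: [3.141, -0.0, 0.0]
force: [0.6, -1.1, 1.5]
gripper_width: 0.0366
gripper_force: 0.7
```

```bash
python3 -c "
from h import *
rd()"
```

```text
t 4.65 pos [442.76  92.83  50.06] F [ 0.6  -1.11  1.46] T [-0.29  0.01  0.03] w 36.63
```

Emit:
send_rows(moves=[[145,[0,-0.005,0],[0,0,0]],[145,[0,-0.01,0],[0,0,0]],[145,[0,-0.01,0],[0,0,0]]])

```text
time_s: 4.95
eef_pos: [0.4429, 0.0931, 0.0502]
orientation: [3.14, -0.0, 0.001]
force: [-0.9, -4.4, 4.5]
gripper_width: 0.0366
gripper_force: 2.5
```

Emit:
send_rows(moves=[[145,[0,-0.005,0],[0,0,0]],[145,[0,-0.01,0],[0,0,0]],[145,[0,-0.01,0],[0,0,0]]])

```text
time_s: 5.25
eef_pos: [0.4429, 0.0934, 0.0503]
orientation: [3.14, -0.0, 0.001]
force: [-1.5, -8.3, 6.2]
gripper_width: 0.0371
gripper_force: 4.0
```

Post C met its wall after less than 1 mm, so it is sound, with its axis at y≈0.086. I'm backing off and moving on to post A.

Emit:
send_rows(moves=[[145,[0,0.12,0],[0,0,0]],[145,[0,0.12,0],[0,0,0]],[145,[0,0.12,-0.8],[0,0,0]],[145,[0,0.12,-1.5],[0,0,0]],[145,[0,0.12,-1.5],[0,0,0]],[145,[1.0,0.12,-1.5],[0,0,0]],[145,[1.9,0.07,-1.5],[0,0,0]],[145,[2.18,0.07,-1.5],[0,0,0]],[145,[2.18,0.07,-1.5],[0,0,0]],[145,[2.18,0.07,-1.5],[0,0,0]]])

```text
time_s: 6.25
eef_pos: [0.551, 0.0905, 0.1243]
orientation: [3.141, -0.0, -0.002]
force: [-1.3, -0.1, 0.1]
gripper_width: 0.0366
gripper_force: 0.0
```

```bash
python3 -c "
from h import *
rd(); to(.5521,.0905,.050)"
```

```text
t 6.25 pos [551.03  90.47 124.27] F [-1.25 -0.11  0.13] T [ 0.05 -0.03 -0.  ] w 36.59
shift [ 0.024 -0.002  1.485] turn [ 0.006  0.01  -0.001]
```

Emit:
send_rows(moves=[[145,[0.02,0,0.6],[0,0,0]],[145,[0.02,0,1.2],[0,0,0]],[145,[0.02,0,1.485],[0,0,0]],[145,[0.02,0,1.485],[0,0,0]],[145,[0.02,0,1.485],[0,0,0]],[145,[0.02,-0.02,1.485],[0,0,0]],[145,[0.02,-0.035,1.485],[0,0,0]],[145,[0.02,-0.045,1.485],[0,0,0]],[145,[0.02,-0.05,1.485],[0,0,0]],[145,[0.02,-0.05,1.485],[0,0,0]]])

```text
time_s: 7.25
eef_pos: [0.5528, 0.0929, 0.051]
orientation: [3.141, -0.0, 0.001]
force: [0.2, 0.1, 0.3]
gripper_width: 0.0368
gripper_force: 0.0
```

Emit:
send_rows(moves=[[145,[0,-0.005,0],[0,0,0]],[145,[0,-0.01,0],[0,0,0]],[145,[0,-0.01,0],[0,0,0]]])

```text
time_s: 7.55
eef_pos: [0.5527, 0.0934, 0.0508]
orientation: [3.141, -0.0, 0.0]
force: [0.4, -0.1, 0.7]
gripper_width: 0.0366
gripper_force: 0.0
```

Emit:
send_rows(moves=[[145,[0,-0.005,0],[0,0,0]],[145,[0,-0.01,0],[0,0,0]],[145,[0,-0.01,0],[0,0,0]]])

```text
time_s: 7.85
eef_pos: [0.5528, 0.0938, 0.0508]
orientation: [3.14, -0.0, 0.0]
force: [-1.3, -0.8, 0.8]
gripper_width: 0.037
gripper_force: 0.5
```

Emit:
send_rows(moves=[[145,[0,-0.005,0],[0,0,0]],[145,[0,-0.01,0],[0,0,0]],[145,[0,-0.01,0],[0,0,0]]])

```text
time_s: 8.15
eef_pos: [0.5528, 0.0943, 0.0508]
orientation: [3.14, -0.0, 0.0]
force: [0.3, -1.9, 0.9]
gripper_width: 0.0367
gripper_force: 0.8
```

Emit:
send_rows(moves=[[145,[0,-0.005,0],[0,0,0]],[145,[0,-0.01,0],[0,0,0]],[145,[0,-0.01,0],[0,0,0]]])

```text
time_s: 8.45
eef_pos: [0.5528, 0.0946, 0.051]
orientation: [3.14, -0.0, 0.001]
force: [-0.5, -5.7, 2.7]
gripper_width: 0.0371
gripper_force: 2.6
```

```bash
python3 -c "
from h import *
rd()"
```

```text
t 8.45 pos [552.84  94.62  50.98] F [-0.47 -5.68  2.73] T [-0.94  0.08 -0.01] w 37.12
```

Post A is also sound, since its wall came within 1 mm. Next is post B.

Emit:
send_rows(moves=[[145,[0,0.1,0],[0,0,0]],[145,[0,0.1,0],[0,0,0]],[145,[0,0.1,-0.8],[0,0,0]],[145,[0,0.1,-1.5],[0,0,0]],[145,[0,0.1,-1.5],[0,0,0]],[145,[-0.03,-0.9,-1.5],[0,0,0]],[145,[-0.03,-1.9,-1.5],[0,0,0]],[145,[-0.03,-2.92,-1.5],[0,0,0]],[145,[-0.03,-2.92,-1.5],[0,0,0]],[145,[-0.03,-2.92,-1.5],[0,0,0]]])

```text
time_s: 9.45
eef_pos: [0.5507, 0.2419, 0.1248]
orientation: [3.14, 0.003, -0.001]
force: [0.5, 0.5, -0.4]
gripper_width: 0.0373
gripper_force: 0.0
```

```bash
python3 -c "
from h import *
rd(); to(.5512,.2405,.050)"
```

```text
t 9.45 pos [550.72 241.91 124.82] F [ 0.47  0.48 -0.36] T [-0.01  0.03  0.  ] w 37.27
shift [0.011 0.026 1.496] turn [0.009 0.007 0.015]
```

Emit:
send_rows(moves=[[145,[0.01,0.01,0],[0,0,0]],[145,[0.01,0.01,0.6],[0,0,0]],[145,[0.01,0.01,1.2],[0,0,0]],[145,[0.01,0.01,1.485],[0,0,0]],[145,[0.01,0.01,1.485],[0,0,0]],[145,[0.01,0.01,1.485],[0,0,0]],[145,[0.01,0.01,1.485],[0,0,0]]])

```text
time_s: 10.15
eef_pos: [0.5526, 0.2403, 0.053]
orientation: [3.141, -0.001, 0.003]
force: [0.5, -0.2, 0.4]
gripper_width: 0.0368
gripper_force: 0.0
```

Emit:
send_rows(moves=[[145,[0,-0.02,0],[0,0,0]],[145,[0,-0.04,0],[0,0,0]],[145,[0,-0.05,0],[0,0,0]],[145,[0,-0.06,0],[0,0,0]],[145,[0,-0.06,0],[0,0,0]]])

```text
time_s: 10.65
eef_pos: [0.5518, 0.2434, 0.0514]
orientation: [3.141, 0.0, 0.0]
force: [-0.0, -0.0, 0.0]
gripper_width: 0.037
gripper_force: 0.0
```

Emit:
send_rows(moves=[[145,[0,-0.005,0],[0,0,0]],[145,[0,-0.01,0],[0,0,0]],[145,[0,-0.01,0],[0,0,0]]])

```text
time_s: 10.95
eef_pos: [0.5518, 0.2437, 0.0514]
orientation: [3.14, -0.0, 0.0]
force: [-0.4, -1.5, 1.3]
gripper_width: 0.0369
gripper_force: 0.7
```

Emit:
send_rows(moves=[[145,[0,-0.005,0],[0,0,0]],[145,[0,-0.01,0],[0,0,0]],[145,[0,-0.01,0],[0,0,0]]])

```text
time_s: 11.25
eef_pos: [0.5518, 0.2443, 0.0514]
orientation: [3.141, -0.0, 0.0]
force: [0.2, -1.9, 0.6]
gripper_width: 0.0368
gripper_force: 0.8
```

Emit:
send_rows(moves=[[145,[0,-0.005,0],[0,0,0]],[145,[0,-0.01,0],[0,0,0]],[145,[0,-0.01,0],[0,0,0]]])

```text
time_s: 11.55
eef_pos: [0.5518, 0.2449, 0.0514]
orientation: [3.141, -0.0, 0.0]
force: [-0.3, -1.8, 0.7]
gripper_width: 0.0372
gripper_force: 0.8
```

```bash
python3 -c "
from h import *
rd()"
```

```text
t 11.55 pos [551.78 244.88  51.43] F [-0.28 -1.81  0.73] T [-0.27 -0.03  0.03] w 37.16
```

Post B is still sliding at friction level past where a sound post would stop, so I'll keep pushing.

Emit:
send_rows(moves=[[145,[0,-0.005,0],[0,0,0]],[145,[0,-0.01,0],[0,0,0]],[145,[0,-0.01,0],[0,0,0]]])

```text
time_s: 11.85
eef_pos: [0.5518, 0.2454, 0.0514]
orientation: [3.141, 0.0, 0.0]
force: [-0.2, -1.5, 1.3]
gripper_width: 0.0367
gripper_force: 0.8
```

Emit:
send_rows(moves=[[145,[0,-0.005,0],[0,0,0]],[145,[0,-0.01,0],[0,0,0]],[145,[0,-0.01,0],[0,0,0]]])

```text
time_s: 12.15
eef_pos: [0.5518, 0.2459, 0.0514]
orientation: [3.141, -0.0, 0.0]
force: [-0.6, -1.8, 1.4]
gripper_width: 0.037
gripper_force: 0.9
```

Emit:
send_rows(moves=[[145,[0,-0.005,0],[0,0,0]],[145,[0,-0.01,0],[0,0,0]],[145,[0,-0.01,0],[0,0,0]]])

```text
time_s: 12.45
eef_pos: [0.5518, 0.2464, 0.0514]
orientation: [3.141, -0.0, 0.0]
force: [-0.1, -2.6, 0.9]
gripper_width: 0.0369
gripper_force: 0.9
```

Post B slid about 2.8 mm at friction-level force, so it is the loose one. I'm centring on it and gripping.

Emit:
send_rows(moves=[[145,[-0.01,0.08,-0.05],[0,0,0]],[145,[-0.01,0.165,-0.08],[0,0,0]],[145,[-0.01,0.165,-0.08],[0,0,0]],[145,[-0.01,0.165,-0.08],[0,0,0]],[160,[-0.01,0.165,-0.08],[0,0,0]],[170,[-0.01,0.165,-0.08],[0,0,0]],[200,[-0.01,0.165,-0.08],[0,0,0]],[200,[-0.01,0.165,-0.08],[0,0,0]],[200,[-0.01,0.165,-0.08],[0,0,0]],[200,[-0.01,0.165,-0.08],[0,0,0]]], grip_force=40)

```text
time_s: 13.45
eef_pos: [0.5513, 0.2382, 0.0555]
orientation: [3.141, -0.0, 0.0]
force: [-0.6, 1.8, 2.3]
gripper_width: 0.0232
gripper_force: 39.2
```

```bash
python3 -c "
from h import *
rd()"
```

```text
t 13.45 pos [551.32 238.18  55.49] F [-0.59  1.83  2.34] T [0.2  0.13 0.02] w 23.19
```

Emit:
send_rows(moves=[[200,[0,0,-0.06],[0,0,0]],[200,[0,0,-0.15],[0,0,0]],[200,[0,0,-0.3],[0,0,0]],[200,[0,0,-0.5],[0,0,0]],[200,[0,0,-0.7],[0,0,0]],[200,[0,0,-0.9],[0,0,0]],[200,[0,0,-1.1],[0,0,0]],[200,[0,0,-1.2],[0,0,0]],[200,[0,0,-1.2],[0,0,0]],[200,[0,0,-1.2],[0,0,0]]])

```text
time_s: 14.45
eef_pos: [0.5511, 0.2381, 0.1152]
orientation: [3.141, -0.0, -0.0]
force: [-0.4, -0.2, -1.2]
gripper_width: 0.0234
gripper_force: 39.2
```

Run:
```python
from h import *
rd(); to(.544,.392,.1155)
for n in("scene","top"): cv2.imwrite(f"pics/l{n}.png",imaging.capture(n))
a=cv2.imread("pics/lscene.png")[130:290,190:430]; b=cv2.imread("pics/ltop.png")[130:290,200:440]
cv2.imwrite("pics/lift.png",cv2.resize(np.hstack([a,b]),None,fx=1.66,fy=1.66,interpolation=cv2.INTER_CUBIC))
```

```text
t 14.45 pos [551.13 238.13 115.17] F [-0.41 -0.19 -1.19] T [-0.02 -0.03  0.01] w 23.4
shift [-0.143 -3.077 -0.01 ] turn [ 0.008  0.001 -0.001]
```

View pics/lift.png

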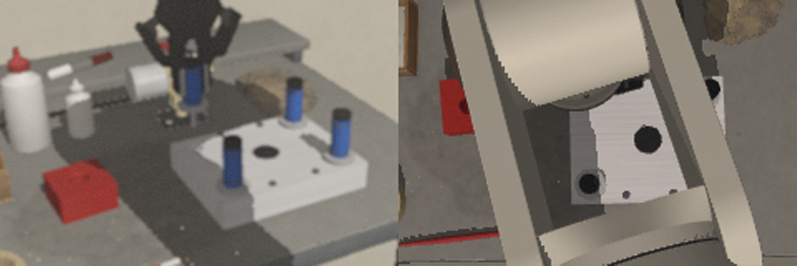

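The post is out, upright, with its thin bare shank visible in the left half; the red block is clear at (80,190) in the crop. I'm carrying it over the red hole.

Emit:
send_rows(moves=[[200,[-0.05,-0.5,0],[0,0,0]],[200,[-0.08,-1.2,0],[0,0,0]],[200,[-0.12,-1.9,0],[0,0,0]],[200,[-0.15,-2.6,0],[0,0,0]],[200,[-0.15,-3.08,0],[0,0,0]],[200,[-0.15,-3.08,0],[0,0,0]],[200,[-0.15,-3.08,0],[0,0,0]],[200,[-0.15,-3.08,0],[0,0,0]]])

```text
time_s: 15.35
eef_pos: [0.5438, 0.3915, 0.1149]
orientation: [3.14, -0.001, -0.001]
force: [-0.2, -0.3, -1.8]
gripper_width: 0.0229
gripper_force: 39.4
```

Run:
```python
from h import *
rd(); to(.5435,.3925,.0565)
c=imaging.camera_info("wrist"); i=imaging.capture("wrist"); cv2.imwrite("pics/w2.png",i)
print("hole px",w2p([[.5432,.3927,.036],[.5832,.3927,.036]],c).round(0))
```

```text
t 15.35 pos [543.76 391.45 114.89] F [-0.16 -0.26 -1.79] T [-0.01  0.03  0.02] w 22.87
shift [-0.005 -0.023  1.168] turn [ 0.011  0.003 -0.004]
hole px [[319. 206.]
 [319. 150.]]
```

View pics/w2.png

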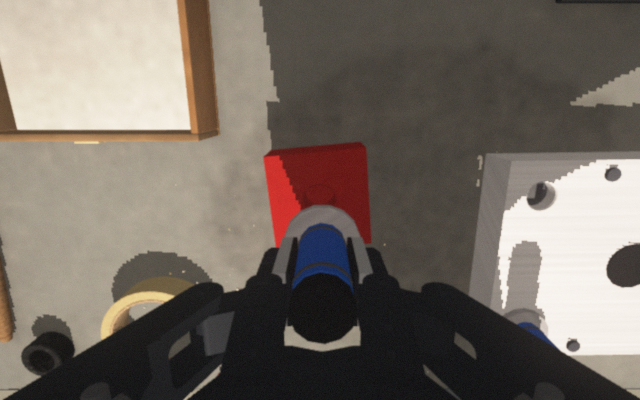

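The hole appears around (320,199), just ahead of the post and within a few mm of the predicted (319,206). I'm lowering the post.

Emit:
send_rows(moves=[[200,[0.015,-0.02,0.1],[0,0,0]],[200,[0.015,-0.02,0.25],[0,0,0]],[200,[0.015,-0.02,0.4],[0,0,0]],[200,[0.015,-0.02,0.55],[0,0,0]],[200,[0.015,-0.02,0.7],[0,0,0]],[200,[0.015,-0.02,0.7],[0,0,0]]])

```text
time_s: 16.0
eef_pos: [0.544, 0.3928, 0.0787]
orientation: [3.14, -0.0, -0.003]
force: [0.2, 0.5, -1.7]
gripper_width: 0.023
gripper_force: 39.4
```

Emit:
send_rows(moves=[[200,[0,0,0.15],[0,0,0]],[200,[0,0,0.3],[0,0,0]],[200,[0,0,0.4],[0,0,0]],[200,[0,0,0.45],[0,0,0]],[200,[0,0,0.455],[0,0,0]],[200,[0,0,0.46],[0,0,0]],[200,[0,0,0.46],[0,0,0]]])

```text
time_s: 16.7
eef_pos: [0.5447, 0.3932, 0.0576]
orientation: [3.141, -0.0, 0.001]
force: [0.5, 1.0, -1.5]
gripper_width: 0.0231
gripper_force: 39.4
```

```bash
python3 -c "
from h import *
rd()"
```

```text
t 16.7 pos [544.66 393.17  57.56] F [ 0.47  0.98 -1.49] T [-0.   -0.03 -0.07] w 23.15
```

Shank is in the hole with free force. I'll lower it the last 2 mm.

Emit:
send_rows(moves=[[200,[0,0,0.01],[0,0,0]],[200,[0,0,0.02],[0,0,0]],[200,[0,0,0.03],[0,0,0]],[200,[0,0,0.035],[0,0,0]],[200,[0,0,0.035],[0,0,0]],[200,[0,0,0.035],[0,0,0]]])

```text
time_s: 17.3
eef_pos: [0.5445, 0.3931, 0.0555]
orientation: [3.141, -0.0, 0.0]
force: [0.7, 0.2, -0.4]
gripper_width: 0.0233
gripper_force: 39.4
```

```bash
python3 -c "
from h import *
rd()"
```

```text
t 17.3 pos [544.51 393.1   55.51] F [ 0.71  0.18 -0.43] T [ 0.02 -0.    0.  ] w 23.3
```

The weight has come off the gripper, so the collar is down. I'm releasing and retreating straight up.

Emit:
send_rows(moves=[[165,[0,0,0],[0,0,0]],[140,[0,0,0],[0,0,0]],[120,[0,0,0],[0,0,0]],[120,[0,0,0],[0,0,0]],[120,[0,0,-0.4],[0,0,0]],[120,[0,0,-0.9],[0,0,0]],[120,[0,0,-1.6],[0,0,0]],[120,[0,0,-2.4],[0,0,0]],[120,[0,0,-2.8],[0,0,0]],[120,[0,0,-2.8],[0,0,0]]])

```text
time_s: 18.3
eef_pos: [0.5454, 0.3938, 0.1993]
orientation: [-3.14, 0.0, -0.008]
force: [0.8, 0.3, -0.5]
gripper_width: 0.0453
gripper_force: 0.0
```

Emit:
send_rows(moves=[[120,[-2.5,0,0],[0,0,0]],[120,[-2.5,0,0],[0,0,0]],[120,[-2.5,0,0],[0,0,0]],[120,[-2.5,0,0],[0,0,0]],[120,[-2.5,0,0],[0,0,0]],[120,[-2.5,0,0],[0,0,0]]])

```text
time_s: 18.9
eef_pos: [0.4201, 0.3931, 0.195]
orientation: [3.14, -0.001, -0.0]
force: [0.1, 0.3, 0.2]
gripper_width: 0.045
gripper_force: 0.0
```

Run:
```python
from h import *
rd()
a=imaging.capture("scene"); b=imaging.capture("wrist")
cv2.imwrite("pics/f.png",np.hstack([cv2.resize(a[130:290,190:430],(480,320),interpolation=cv2.INTER_CUBIC),b[:320,160:480]]))
```

```text
t 18.9 pos [420.12 393.12 194.98] F [0.13 0.27 0.15] T [-0.04  0.05  0.01] w 45.0
```

View pics/f.png

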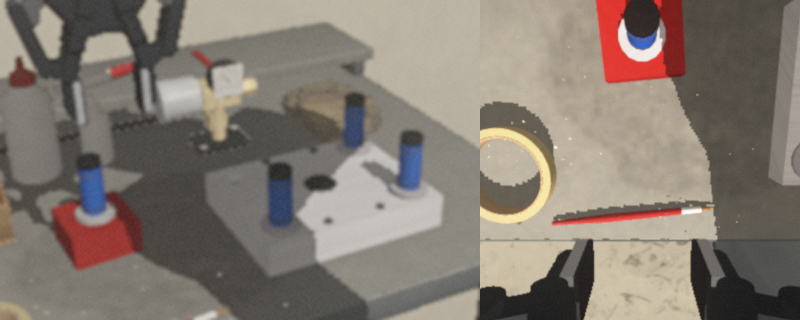

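The post stands upright in the red block at (92,190) with its collar flush. The three sound posts stand in the stand, and the gripper is clear of everything. I'm handing the job in.

```bash
python3 -c "
from bench import ticket
print(ticket.finish_job())"
```

```text
the job is handed in; nothing more can be done
None
```

I pulled out the loose post (far-left socket) and stood it upright in the red repair block with its collar down, leaving the other three in the stand; I've handed the job in, but no verdict came back. I wiggled three posts: two stopped within about 1 mm and the loose one slid about 2.8 mm, so I left the near-left post untested.

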